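# Run the axle nut onto the rotor truing jig

### The job

Clamp the brake rotor on the truing jig: put the red axle nut over the leaning spindle with its white stripe level, turn it backward (counter-clockwise) under light pressure until you feel it drop into the thread start, then run it forward (clockwise) fully home against the seat, and let go. Never force it forward past the stop before it has dropped, and leave the bottle, spanner, tape roll and tray where they are.

Things in the scene. Friction and masses are not known exactly. Their poses are not given: they have to be found in the camera images.
- nut_center (a point): Red axle nut, loose, about 0.25 kg, standing on the bench, 101 mm tall: a round cup (44 mm diameter, 65 mm high, open below) with a hexagonal head on top. This point is on its axis half-way up, 50.5 mm above its underside. z = nut axis, up out of the head; x along the white stripe on the head, from corner to corner; y square to two flats.
- nut_head (a point): Where to grip the nut: on its axis, inside the hexagonal head, 90 mm above the underside. Head 40 mm across flats, from 65 to 101 mm above the underside; pinch two opposite flats (+y and -y, or the pairs 60 degrees round). The cup's top, 65 mm up, is 2 mm wider than the flats on each side. Axes as nut_center.
- nut_pins (a point): On the nut's axis 5 mm above its underside, between its two inner thread pins: 5 mm thick, on opposite sides, in line with the white stripe (x axis). The cup's bore is 31 mm, with a guide ring of 22 mm bore 26 to 38 mm above the underside, to fit the spindle's nose. Axes as nut_center.
- seat (a point): Seat of the truing jig (fixed blue base, leaning head, 160 mm steel brake rotor): centre of the black washer, about 105 mm above the bench, on which the nut's underside must finally rest, nut axis along z. z = spindle axis, up, leaning 30 degrees from vertical roughly towards the robot; y level, x completes the frame.
- tip (a point): Tip of the steel spindle, on its axis, 60 mm above the seat: tapered over the last 9 mm, then a plain nose of 20 mm diameter down to the thread. The pins pass the nose with 1 mm of room a side. Axes as seat.
- land (a point): Centre of the thread's flat top (the land), 18.3 mm above the seat; thread 28 mm outside diameter, two starts, right-hand, 20 mm per turn. Axes as seat. A nut put on rests with its pins on the land, underside about 16 mm above the seat. Turned forward (clockwise) there, it only runs against a blunt stop. How far the spindle is turned is not given.
- thread (a point): Spindle axis, 8 mm above the seat; axes as seat. Put on with its stripe level (along y), the nut meets the thread start after 0.2 to 1.4 rad of turning backward. There it can drop about 8 mm (underside about 8 mm above the seat; about 0.4 rad of play). Then 1.9 to 2.6 rad forward runs it home, 20 mm per turn; 1 mm axial play; friction holds it when let go.
- mark: Yellow tick on the seat washer, fixed; its origin is the seat centre, its z the spindle axis, its x axis runs through the tick (27 mm out), 1.41 rad forward (clockwise) of level. If the nut's stripe comes into line with it before the nut has dropped, the nut has been forced past the stop: that must not happen.
- lube: Yellow lubricant bottle, 52 mm diameter, about 130 mm tall, standing; origin at the centre of its underside. Bystander.
- spanner: Steel spanner, 170 mm long, lying along its x axis; origin under its middle. Bystander.
- tape: Blue roll of tape, 90 mm diameter, 25 mm high, lying flat; origin at the centre of its underside. Bystander.
- tray: Black parts tray, 120 by 160 mm (its x, y), 35 mm high; origin at the centre of its underside. Bystander.
Not all that is in view belongs to the job. There is more than one size of the part that bears nut_center; the job needs the middle-sized.

How it is judged:
By the outcome, as a careful person would: the job done as asked, in the order asked, and still so for the second after the job is handed in, with the robot touching nothing.
It also fails if it takes over 64 s, if anything falls off the work surface, if the arm or the gripper's body presses on something with over 40 N, if the wrist force passes 120 N, or if a joint passes its speed limit or range.

### The arm

A 7-joint arm with a two-finger parallel gripper is mounted at the origin on the work surface. World frame = base frame: x ahead of the robot, y to its left, z up, the work surface at z = 0. Lengths are in m, angles in rad, forces in N, time in s.
With the tool pointing down it reaches from about 0.425 to 1.025 m from the base axis. Payload 3.6 kg.
Tool frame: the origin (TCP) lies midway between the tips of the shut fingers; the grasp point (between the pads) lies 19 mm behind it (env.grasp_offset is the distance from the TCP to the grasp point, in m); z points along the fingers, y is the line along which they close (so a half turn about z gives the same grasp; the last joint's range is limited). The gripper opens to 85 mm and grips with 20 to 120 N. Pads are 22 mm wide; open, the fingers measure 114 mm over their backs; the gripper's body (76 mm by 85 mm) begins 54 mm behind the grasp point. The pads swing forward as they close: fully open they stand 13 mm farther back than shut.
Start: joints at [1.177, 0.591, 0.048, 1.609, -0.033, 0.943, -0.034], TCP at [0.215, -0.692, 0.231] pointing down, gripper open.
Joint ranges: [-2.69, 2.69], [-0.47, 2.24], [-1.27, 1.36], [0.19, 2.51], [-1.53, 4.68], [0.08, 2.07], [-3.09, 3.09]. Speed limits (rad/s): [2.57, 2.57, 3.14, 3.14, 3.14, 3.14, 3.14].

### API

Orientations are given as a rotation vector (axis times angle).
In Python, from plant import telemetry, get_image, env gives the robot as it stands.
- The arm moves only by the tool play_rows, never from a script. Its argument "rows" is one flat list of numbers, 7 for each row, row after row: the turn, a rotation vector about the tool's x, y, z as a fraction of full scale, then the shift along the tool's x, y, z as a fraction of full scale, then the gripper's target within -1 to 1 (fully open at 1, half-way at 0, shut at -1). In form: [ax, ay, az, dx, dy, dz, claw, ax, ay, az, dx, dy, dz, claw, ...]. A call has 1 to 8 rows; each row shifts and turns the commanded pose from where the row before left it, along the tool's axes as they then stand; what a row does not reach is not made up. Full scale, the value 1, is 0.3 m for a shift and 90 degrees for a turn. A row lasts 1/10 s, in which the tool goes at most 50 mm and 8.59 degrees, less where a joint would pass 70% of its speed; a pose out of reach is approached as far as the arm can. A call with a number of a shift or a turn outside -1 to 1 is refused whole. A call with a gripper value outside its range is refused whole. The fingers move at their own pace and stop on an object; the grip force is fixed at half the most. Time passes only in rows, so rows that do not move let the fingers close. It gives the time, the measured TCP pose, the force, the opening and the grip force at its end, in the units of the state.
- telemetry.state(): the state, without advancing time (a new reading comes with each control period).
- get_image(name): name is "scene" or "top" or "wrist"; returns a dict with "image" (400x640x3 uint8, blue, green, red), "camera_matrix" (3x3 intrinsics, pixels), "cam_to_world" (4x4, takes a point from camera to world coordinates). Camera axes: x right, y up, looking along -z (the intrinsics and any distortion apply to the point x, -y, -z); pixel columns grow to the right and rows downward; lengths in m; the calibration is good to about 2 mm. The wrist camera is an equidistant fisheye: a pixel r from the principal point sees the ray r / f radians off the axis. A picture is of the moment at which its call begins. There is no depth.
- env.finish_job(): hands the job in; it is judged then, once.
The state is a dict: "t": time; "joints": joint angles; "joint_vel": joint speeds; "joint_torque": joint torques, N m; "tcp_pos": TCP position; "orientation": TCP orientation; "wrist_force": force on the tool from outside, world axes, zero at the start; "torque": the same for the moment, N m; "finger_gap": finger opening in m; "grasp_force": force on a finger pad.
Only numpy, scipy, OpenCV 4.12 (cv2) and the standard library are available. Lean on these libraries where they do the work, as an engineer would, in place of code of your own. Each camera call takes 0.05 s, during which the arm holds its last target. There are 200 camera calls.

## Working session

There is one attempt and no reset: what is moved stays moved. The work goes in short steps, Python scripts to look and compute and a tool call to move; the robot and the scene stay as the last step left them, time stands still between calls to the robot, and variables do not carry over. Pictures are saved under pics/ and viewed, at most 10 in all, crops included, and the job is handed in when it is done.

Besides the shell and the picture viewer there is one more tool, called after "Request:" as name(argument=value, ...) on one line, values as JSON. play_rows: Moves the arm, as the interface text tells. Shift numbers are shares of 0.3 m and turn numbers shares of 90 degrees, none past 1 either way. Its arguments: {"type":"object","properties":{"rows":{"type":"array","items":{"type":"number","minimum":-1,"maximum":1}}},"required":["rows"]}

```bash
ls; mkdir -p pics; python3 - <<'E'
from plant import telemetry, get_image, env
import cv2,numpy as np,pickle
s=telemetry.state();print({k:np.round(v,3) for k,v in s.items()}, env.grasp_offset)
d={}
for n in("scene","top"):
    r=get_image(n);d[n]=r;cv2.imwrite(f"pics/{n}0.png",r["image"]);print(n,r["camera_matrix"],np.round(r["cam_to_world"],4))
    print([k for k in r])
pickle.dump(d,open("d0.pkl","wb"))
E
```

```text
pics
{'t': np.float64(0.0), 'joints': array([ 1.177,  0.592,  0.048,  1.61 , -0.033,  0.943, -0.034]), 'joint_vel': array([ 0.   ,  0.002, -0.001,  0.   , -0.001,  0.001, -0.001]), 'joint_torque': array([-0.0000e+00, -5.4869e+01,  1.5460e+00, -1.9812e+01,  9.0000e-03,
        9.0000e-03, -0.0000e+00]), 'tcp_pos': array([ 0.215, -0.692,  0.23 ]), 'orientation': array([-3.104e+00, -4.700e-01,  1.000e-03]), 'wrist_force': array([-1.033, -0.624,  0.144]), 'torque': array([-0.008,  0.003,  0.019]), 'grasp_force': np.float64(0.0), 'finger_gap': np.float64(0.086)} 0.0187
scene [[497.97971384   0.         329.09448273]
 [  0.         497.97971384 202.24914899]
 [  0.           0.           1.        ]] [[ 0.7458 -0.4732  0.469   1.2247]
 [ 0.666   0.5113 -0.5432 -0.7402]
 [ 0.0172  0.7174  0.6964  1.0607]
 [ 0.      0.      0.      1.    ]]
['image', 'camera_matrix', 'cam_to_world']
top [[375.79199845   0.         319.71838855]
 [  0.         375.79199845 200.50647698]
 [  0.           0.           1.        ]] [[-0.0137  0.9925 -0.1213  0.435 ]
 [-0.9999 -0.0132  0.0044  0.    ]
 [ 0.0028  0.1213  0.9926  1.2108]
 [ 0.      0.      0.      1.    ]]
['image', 'camera_matrix', 'cam_to_world']
```

View pics/scene0.png

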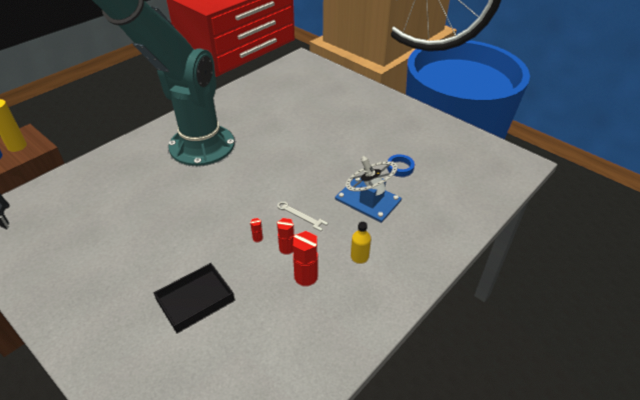

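View pics/top0.png

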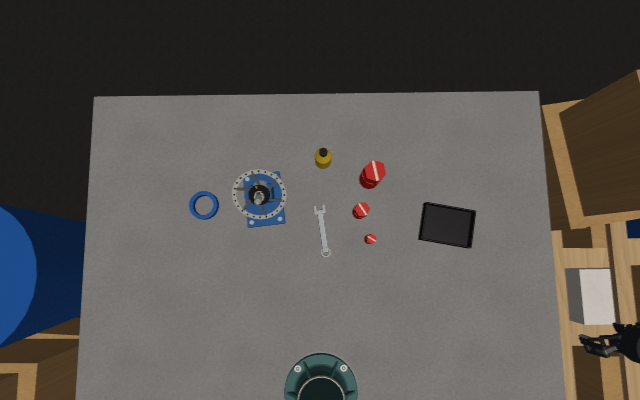

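The scene view shows three red nuts at (256,230), (286,236) and (306,259), with the jig at (370,180). In the top view the middle nut is at (361,210) and the jig spindle is near (259,197). Next I'll measure both.

```bash
cat > h.py <<'E'
import numpy as np,cv2
from scipy.spatial.transform import Rotation as R
def ray(r,uv,fish=False):
    K=r["camera_matrix"];T=r["cam_to_world"]
    x=(uv[0]-K[0,2])/K[0,0];y=(uv[1]-K[1,2])/K[1,1]
    if fish:
        t=np.hypot(x,y);s=np.sin(t)/max(t,1e-9);v=np.array([x*s,-y*s,-np.cos(t)])
    else: v=np.array([x,-y,-1.])
    v=T[:3,:3]@v;return T[:3,3],v/np.linalg.norm(v)
def onz(r,uv,z,fish=False):
    o,v=ray(r,uv,fish);return o+v*(z-o[2])/v[2]
def proj(r,p,fish=False):
    K=r["camera_matrix"];T=r["cam_to_world"]
    q=T[:3,:3].T@(np.asarray(p)-T[:3,3]);x,y,z=q[0],-q[1],-q[2]
    if fish:
        h=np.hypot(x,y);t=np.arctan2(h,z);x,y=x/h*t,y/h*t
    else:x,y=x/z,y/z
    return np.array([K[0,0]*x+K[0,2],K[1,1]*y+K[1,2]])
def tri(*L):
    A=np.zeros((3,3));b=np.zeros(3)
    for o,v in L:
        P=np.eye(3)-np.outer(v,v);A+=P;b+=P@o
    p=np.linalg.solve(A,b);return p,[np.linalg.norm((np.eye(3)-np.outer(v,v))@(p-o)) for o,v in L]
E
python3 - <<'E'
import pickle;from h import *
d=pickle.load(open("d0.pkl","rb"))
def crop(n,u,v,w,h,k):
    return cv2.resize(d[n]["image"][v:v+h,u:u+w],None,fx=k,fy=k,interpolation=cv2.INTER_CUBIC)
a=crop("scene",320,140,100,80,4);b=crop("top",225,160,70,80,4);c=crop("scene",260,205,80,75,4);e=crop("top",335,150,70,75,4)
z=np.zeros((620,680,3),np.uint8);z[:320,:400]=a;z[:320,400:680]=b;z[320:,:320]=c;z[320:,400:680]=e
cv2.imwrite("pics/crop1.png",z[:600])
for n in("top","scene"):
    im=d[n]["image"];hs=cv2.cvtColor(im,cv2.COLOR_BGR2HSV)
    m=cv2.inRange(hs,(0,150,60),(8,255,255))|cv2.inRange(hs,(172,150,60),(180,255,255))
    nn,_,st,ce=cv2.connectedComponentsWithStats(m)
    for i in range(1,nn):
        if st[i,4]>20 and 200<ce[i][0]<420: print(n,st[i],ce[i])
t=d["top"];print(onz(t,(361.5,209.5),.101))
E
```

```text
top [360 161  26  28 435] [371.49425287 174.88275862]
top [360 203  10  11  52] [365.15384615 206.96153846]
top [353 204  12  15 111] [357.85585586 212.13513514]
top [365 234  11  10  67] [369.64179104 238.67164179]
scene [ 167    0  128   77 5925] [231.10059072  27.56033755]
scene [280 218  12   5  41] [285.82926829 220.02439024]
scene [251 222  11  20 177] [256.40677966 231.04519774]
scene [ 277  224   41   62 1359] [298.68285504 254.92126564]
scene [297 231  20  13 124] [308.41129032 236.01612903]
[ 0.54199891 -0.12850952  0.101     ]
```

View pics/crop1.png

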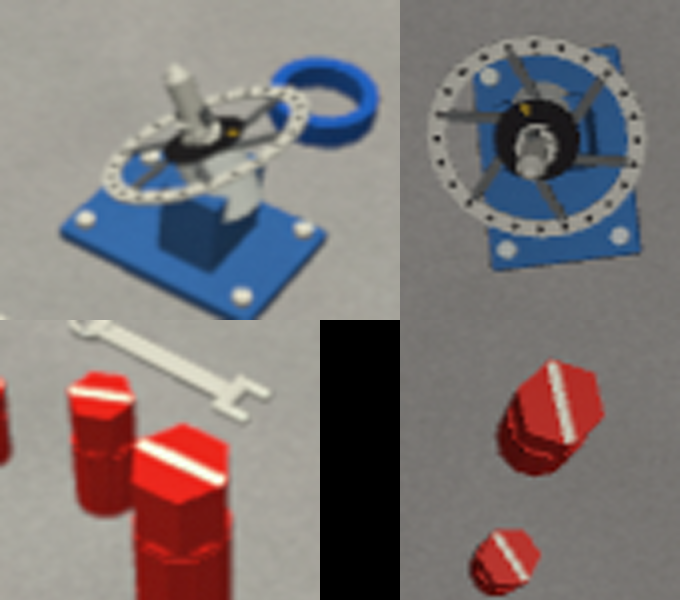

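```bash
python3 - <<'E'
import pickle;from h import *
np.set_printoptions(precision=4,suppress=True)
d=pickle.load(open("d0.pkl","rb"));t=d["top"];s=d["scene"]
a=onz(t,(359,203.7),.101);b=onz(t,(366.2,215),.101);print("nut",onz(t,(362.2,209),.101),"stripe",b-a,np.linalg.norm(b-a))
print("nut2",tri(ray(t,(362.2,209)),ray(s,(260+101/4,205+75/4))))
for n,p,q in[("tip",(257.3,201.2),(365,158)),("seat",(259.5,195),(370.75,175.25)),("tick",(256.2,187.2),(378,173)),("rotor",(259.2,194),(371.7,175.8))]:
    x,e=tri(ray(t,p),ray(s,q));print(n,x,e)
print("big",onz(t,(375,170),.14),"small",onz(t,(371,238.5),.07),"lube",onz(t,(323,155),.1))
E
```

```text
nut [ 0.5435 -0.1306  0.101 ] stripe [-0.034  -0.0204  0.    ] 0.03964246263039119
nut2 (array([ 0.5446, -0.1301,  0.0977]), [np.float64(0.0012015782663043258), np.float64(0.0012015782663043228)])
tip [0.566  0.1737 0.1525] [np.float64(0.0019357281265521406), np.float64(0.0019357281265524047)]
seat [0.5909 0.1757 0.1   ] [np.float64(0.0017653117560324364), np.float64(0.0017653117560324342)]
tick [0.6114 0.1825 0.1166] [np.float64(0.0011771993798758299), np.float64(0.0011771993798759825)]
rotor [0.5939 0.1766 0.0991] [np.float64(0.0016308430601206225), np.float64(0.001630843060120529)]
big [ 0.6528 -0.1663  0.14  ] small [ 0.4566 -0.1584  0.07  ] lube [ 0.7091 -0.0167  0.1   ]
```

```bash
cat >> h.py <<'E'
def down(az): # tool pointing down, tool x at azimuth az (deg)
    c,s=np.cos(np.radians(az)),np.sin(np.radians(az));return np.array([[c,s,0],[s,-c,0],[0,0,-1.]])
def go(P,Rt):
    """print the turn (about tool, first) then shift along the turned tool axes, in units"""
    from plant import telemetry
    s=telemetry.state();R0=R.from_rotvec(s["orientation"]).as_matrix()
    w=R.from_matrix(R0.T@Rt).as_rotvec()/(np.pi/2);d=Rt.T@(np.asarray(P)-s["tcp_pos"])/.3;d0=R0.T@(np.asarray(P)-s["tcp_pos"])/.3
    print("tcp",np.round(s["tcp_pos"],4),"turn",np.round(w,4),"shift(after turn)",np.round(d,4),"shift(before)",np.round(d0,4),"rows",np.abs(w).max()/.095,np.linalg.norm(d)/.1667,"F",np.round(s["wrist_force"],1),"q",np.round(s["joints"],2))
E
python3 -c "
from h import *
go([.544,-.13,.21],down(31))"
```

```text
tcp [ 0.2146 -0.6917  0.2302] turn [-1.300e-03 -1.000e-04 -1.529e-01] shift(after turn) [ 1.9056 -1.0395  0.0674] shift(before) [ 1.6036 -1.4628  0.0702] rows 1.6096240032822187 13.0276222432158 F [-0.3 -0.2  0.1] q [ 1.18  0.59  0.05  1.61 -0.03  0.94 -0.03]
```

Request:
play_rows(rows=[0,0,-0.0765,0,0,0,1,0,0,-0.0765,0,0,0,1,0,0,0,0.12,-0.065,0.004,1,0,0,0,0.12,-0.065,0.004,1,0,0,0,0.12,-0.065,0.004,1,0,0,0,0.12,-0.065,0.004,1,0,0,0,0.12,-0.065,0.004,1,0,0,0,0.12,-0.065,0.004,1])

```text
t: 0.9
tcp_pos: [0.3401, -0.4791, 0.2237]
orientation: [-3.027, -0.839, 0.0]
wrist_force: [0.9, 0.9, -0.3]
finger_gap: 0.0855
grasp_force: 0.0
```

Request:
play_rows(rows=[0,0,0,0.12,-0.065,0.004,1,0,0,0,0.12,-0.065,0.004,1,0,0,0,0.12,-0.065,0.004,1,0,0,0,0.12,-0.065,0.004,1,0,0,0,0.12,-0.065,0.004,1,0,0,0,0.12,-0.065,0.004,1,0,0,0,0.12,-0.065,0.004,1,0,0,0,0.12,-0.065,0.004,1])

```text
t: 1.7
tcp_pos: [0.5065, -0.1973, 0.2142]
orientation: [-3.027, -0.839, 0.001]
wrist_force: [1.4, -0.6, 0.4]
finger_gap: 0.0854
grasp_force: 0.0
```

Request:
play_rows(rows=[0,0,0,0.105,-0.065,0.004,1,0,0,0,0.0,0,0,1,0,0,0,0,0,0,1])

```text
t: 2.0
tcp_pos: [0.5232, -0.1647, 0.213]
orientation: [-3.026, -0.844, 0.001]
wrist_force: [-0.6, -0.8, -0.1]
finger_gap: 0.0856
grasp_force: 0.0
```

```bash
python3 - <<'E'
from plant import get_image
from h import *
import pickle
go([.544,-.13,.15],down(31))
r=get_image("wrist");pickle.dump(r,open("w1.pkl","wb"));im=r["image"].copy()
print(r["camera_matrix"],np.round(r["cam_to_world"],4))
cv2.imwrite("pics/w1.png",im)
E
```

```text
tcp [ 0.5232 -0.1647  0.213 ] turn [-0.0004  0.0004  0.0019] shift(after turn) [ 0.1191 -0.0636  0.2099] shift(before) [ 0.1194 -0.0631  0.2098] rows 0.019964790502002165 1.4969709404714155 F [-0.6 -0.8 -0.1] q [ 0.3   0.4  -0.1   2.02  0.06  0.73 -0.86]
[[309.70691629   0.         319.31582383]
 [  0.         309.70691629 197.3345012 ]
 [  0.           0.           1.        ]] [[ 0.5174  0.816   0.2578  0.5886]
 [-0.8557  0.4939  0.1542 -0.1271]
 [-0.0015 -0.3004  0.9538  0.3567]
 [ 0.      0.      0.      1.    ]]
```

View pics/w1.png

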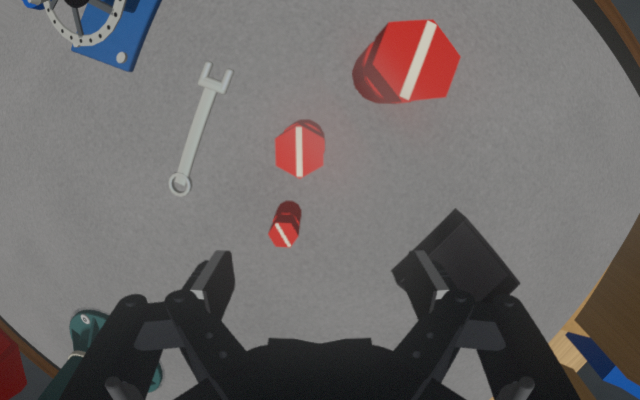

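The middle nut sits centred at about (300,151) in the wrist view, with its stripe running from (298,127) to (299,176). I'll measure it precisely now.

```bash
python3 - <<'E'
from h import *
import pickle
r=pickle.load(open("w1.pkl","rb"));im=r["image"]
sub=im[120:185,270:330];m=(sub.min(2)>150).astype(np.uint8)
ys,xs=np.nonzero(m);pts=np.c_[xs+270,ys+120].astype(float)
P=np.array([onz(r,p,.101,True)[:2] for p in pts]);c=P.mean(0);u,s,v=np.linalg.svd(P-c)
t=(P-c)@v[0];print(c,(P.min(0)+P.max(0))/2,np.degrees(np.arctan2(*v[0][::-1])),np.ptp(t),len(P))
red=((im[...,2]>150)&(im[...,1]<90)).astype(np.uint8);red[:,:270]=0;red[:,330:]=0;red[:120]=0;red[185:]=0
q=np.argwhere(red)[:,::-1];Q=np.array([onz(r,p,.101,True)[:2] for p in q]);print(Q.mean(0),np.ptp((Q-c)@v[0]),np.ptp((Q-c)@v[1]))
az=np.degrees(np.arctan2(*v[0][::-1]))%180
go([c[0],c[1],.15],down(az));
E
```

```text
[ 0.54531207 -0.13283151] [ 0.54478845 -0.13315425] -148.31578957105586 0.04167204604165271 284
[ 0.54361541 -0.13079085] 0.044059991790576354 0.03905869972565533
tcp [ 0.5225 -0.1663  0.213 ] turn [-0.0002  0.0008 -0.0075] shift(after turn) [ 0.1232 -0.0549  0.2099] shift(before) [ 0.1228 -0.0563  0.2097] rows 0.07870154213554972 1.496720048934417 F [-1.2  0.1 -0.1] q [ 0.3   0.4  -0.09  2.02  0.06  0.73 -0.86]
```

Request:
play_rows(rows=[0,0,-0.0075,0.062,-0.027,0.05,1,0,0,0,0.062,-0.027,0.06,1,0,0,0,0,0,0.09,1,0,0,0,0,0,0,1,0,0,0,0,0,0,1])

```text
t: 2.55
tcp_pos: [0.5452, -0.1346, 0.1531]
orientation: [3.023, 0.853, -0.003]
wrist_force: [-0.2, 0.1, -0.1]
finger_gap: 0.0853
grasp_force: 0.0
```

```bash
python3 - <<'E'
from h import *
go([.5448,-.1325,.07],down(31.7))
E
```

```text
tcp [ 0.5452 -0.1346  0.1531] turn [-0.0003  0.0014 -0.0021] shift(after turn) [ 0.0024 -0.0067  0.277 ] shift(before) [ 0.003  -0.0066  0.277 ] rows 0.021658943517140726 1.662431084136092 F [-0.2  0.1 -0.1] q [ 0.23  0.5  -0.09  2.04  0.08  0.61 -0.94]
```

Request:
play_rows(rows=[0,0,0,0.003,-0.0066,0.07,1,0,0,0,0,0,0.07,1,0,0,0,0,0,0.07,1,0,0,0,0,0,0.067,1,0,0,0,0,0,0,1])

```text
t: 3.05
tcp_pos: [0.5449, -0.1319, 0.0695]
orientation: [-3.023, -0.854, 0.004]
wrist_force: [-0.3, -0.1, 1.1]
finger_gap: 0.0852
grasp_force: 0.0
```

Request:
play_rows(rows=[0,0,0,0,0,0,-1,0,0,0,0,0,0,-1,0,0,0,0,0,0,-1,0,0,0,0,0,0,-1,0,0,0,0,0,0,-1,0,0,0,0,0,0,-1,0,0,0,0,0,0,-1,0,0,0,0,0,0,-1])

```text
t: 3.85
tcp_pos: [0.547, -0.1308, 0.0717]
orientation: [3.021, 0.857, 0.003]
wrist_force: [-1.3, -0.2, 6.1]
finger_gap: 0.039
grasp_force: 60.3
```

```bash
python3 - <<'E'
from h import *
from plant import telemetry
go([.5448,-.1325,.30],down(31.7));s=telemetry.state();print(s["finger_gap"],s["grasp_force"],s["orientation"])
E
```

```text
tcp [ 0.547  -0.1308  0.0717] turn [ 0.001  -0.0009 -0.0003] shift(after turn) [-0.0093  0.0008 -0.761 ] shift(before) [-0.0081  0.0021 -0.761 ] rows 0.011005658914162355 4.56536817626526 F [-1.3 -0.2  6.1] q [ 0.21  0.62 -0.07  2.08  0.1   0.44 -0.96]
0.03900796743103168 60.260810799663886 [3.02121035e+00 8.57015798e-01 2.92028483e-03]
```

Request:
play_rows(rows=[0,0,0,0,0,-0.04,-1,0,0,0,0,0,-0.1,-1,0,0,0,0,0,-0.15,-1,0,0,0,0,0,-0.15,-1,0,0,0,0,0,-0.15,-1,0,0,0,0,0,-0.15,-1,0,0,0,0,0,0,-1,0,0,0,0,0,0,-1])

```text
t: 4.65
tcp_pos: [0.5459, -0.1305, 0.2936]
orientation: [3.021, 0.857, 0.003]
wrist_force: [0.0, -0.3, -4.2]
finger_gap: 0.0392
grasp_force: 61.6
```

```bash
python3 - <<'E'
from plant import get_image,telemetry
from h import *
import pickle
s=telemetry.state();print({k:np.round(s[k],4) for k in("tcp_pos","orientation","wrist_force","torque","finger_gap","joints")})
r=get_image("wrist");pickle.dump((r,s),open("w2.pkl","wb"))
R0=R.from_rotvec(s["orientation"]).as_matrix();p=s["tcp_pos"]
for x in(-.02,0,.02):print(proj(r,p+R0@[x,0,-.0293],True))   # head top = 101 vs TCP 71.7
cv2.imwrite("pics/w2.png",cv2.resize(r["image"][150:350,200:440],None,fx=3,fy=3,interpolation=cv2.INTER_CUBIC))
E
```

```text
{'tcp_pos': array([ 0.5459, -0.1305,  0.2936]), 'orientation': array([3.0213e+00, 8.5720e-01, 2.9000e-03]), 'wrist_force': array([ 0.0445, -0.3318, -4.2456]), 'torque': array([0.0514, 0.0366, 0.0269]), 'finger_gap': np.float64(0.0392), 'joints': array([ 0.2403,  0.316 , -0.1106,  1.9153,  0.0437,  0.9104, -0.9095])}
[316.19371592 318.11373265]
[315.95797842 283.31486562]
[315.72356778 242.51170442]
```

View pics/w2.png

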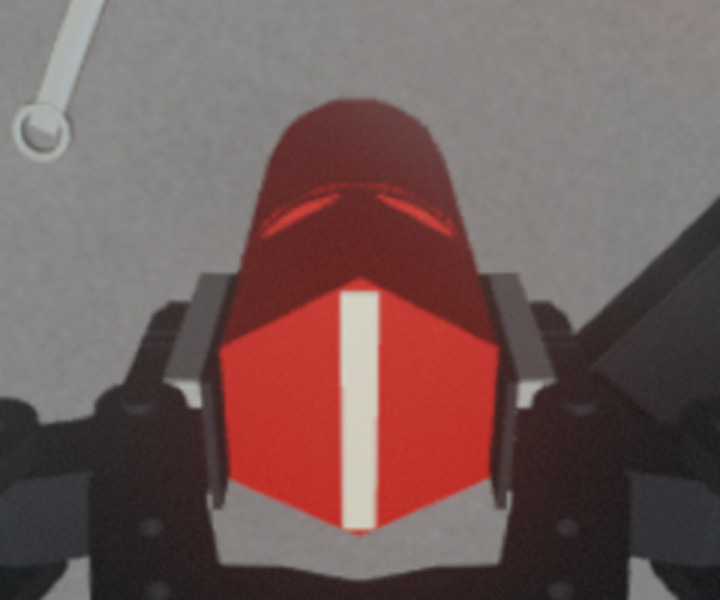

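The nut is centred between the pads. Its corners project at (319,243) and (319,328), so the axis is about 2.5–3 mm toward tool −x from the TCP. Next I'll compute a tilted viewing pose beside the spindle.

```bash
cat >> h.py <<'E'
CX=-.0025; LU=.0717
def spin(phi=185.5,lean=30.):
    f=np.radians(phi);l=np.radians(lean);a=np.array([np.sin(l)*np.cos(f),np.sin(l)*np.sin(f),np.cos(l)])
    x=np.array([np.sin(f),-np.cos(f),0]);return a,np.c_[x,np.cross(-a,x),-a]
E
python3 - <<'E'
import pickle;from h import *
d=pickle.load(open("d0.pkl","rb"));t=d["top"];s=d["scene"]
for n,p,q,z in[("tip",(257.3,201.2),(365,158),.157),("seat",(259.5,195),(370.75,175.25),.105),("rotor",(259.2,194),(371.7,175.8),.1)]:
    print(n,onz(t,p,z),onz(s,q,z))
a,Rt=spin();T=np.array([.564,.173,.157])
go(T+a*(LU+.05)-Rt@[CX+.08,0,0],Rt)
E
```

```text
tip [0.56407176 0.1715727  0.157     ] [0.57036309 0.17087142 0.157     ]
seat [0.58889563 0.17362971 0.105     ] [0.5951276  0.17249852 0.105     ]
rotor [0.59261443 0.17532629 0.1       ] [0.5954105  0.17724524 0.1       ]
tcp [ 0.5447 -0.1304  0.2918] turn [-0.299   0.1859 -0.6921] shift(after turn) [ 0.742  -0.0854  0.064 ] shift(before) [ 0.2899 -0.6843  0.0984] rows 7.285009855360887 4.497197314546066 F [-0.5 -0.7 -3.4] q [ 0.24  0.32 -0.11  1.92  0.04  0.91 -0.91]
```

Request:
play_rows(rows=[-0.0299,0.0186,-0.0692,0,0,0,-1,-0.0299,0.0186,-0.0692,0,0,0,-1,-0.0299,0.0186,-0.0692,0,0,0,-1,-0.0299,0.0186,-0.0692,0,0,0,-1,-0.0299,0.0186,-0.0692,0,0,0,-1,-0.0299,0.0186,-0.0692,0,0,0,-1,-0.0299,0.0186,-0.0692,0,0,0,-1,-0.0299,0.0186,-0.0692,0,0,0,-1])

```text
t: 5.5
tcp_pos: [0.5433, -0.1296, 0.2891]
orientation: [2.121, 1.864, 0.45]
wrist_force: [-0.1, -0.4, -3.4]
finger_gap: 0.0392
grasp_force: 61.5
```

Request:
play_rows(rows=[-0.0299,0.0186,-0.0692,0,0,0,-1,-0.0299,0.0186,-0.0692,0,0,0,-1,0,0,0,0.12,-0.014,0.011,-1,0,0,0,0.12,-0.014,0.011,-1,0,0,0,0.12,-0.014,0.011,-1,0,0,0,0.12,-0.014,0.011,-1,0,0,0,0.12,-0.014,0.011,-1,0,0,0,0.12,-0.014,0.011,-1])

```text
t: 6.3
tcp_pos: [0.5184, 0.0381, 0.2639]
orientation: [1.846, 2.031, 0.53]
wrist_force: [0.4, 0.3, -4.0]
finger_gap: 0.0389
grasp_force: 61.5
```

Request:
play_rows(rows=[0,0,0,0,0,0,-1,0,0,0,0,0,0,-1,0,0,0,0,0,0,-1])

```text
t: 6.6
tcp_pos: [0.5202, 0.0367, 0.2655]
orientation: [1.846, 2.027, 0.533]
wrist_force: [-0.1, -1.6, -3.4]
finger_gap: 0.0392
grasp_force: 61.4
```

```bash
python3 - <<'E'
from plant import get_image,telemetry
from h import *
import pickle
a,Rt=spin();T=np.array([.564,.173,.157])
go(T+a*(LU+.05)-Rt@[CX+.08,0,0],Rt)
s=telemetry.state();r=get_image("wrist");pickle.dump((r,s),open("w3.pkl","wb"))
S=T-.06*a
for p in(T,S,S+.0183*a):print(proj(r,p,True))
cv2.imwrite("pics/w3.png",r["image"])
E
```

```text
tcp [0.5202 0.0367 0.2655] turn [-0.004   0.0027 -0.0006] shift(after turn) [ 0.18   -0.0174  0.0021] shift(before) [ 0.18   -0.0176  0.0014] rows 0.042096191165347414 1.0848326883649895 F [-0.1 -1.6 -3.4] q [-0.26  0.15  0.08  2.37  0.31  0.11 -0.39]
[313.72779741  37.39169703]
[315.18411471  49.04436028]
[314.79948113  45.95580872]
```

View pics/w3.png

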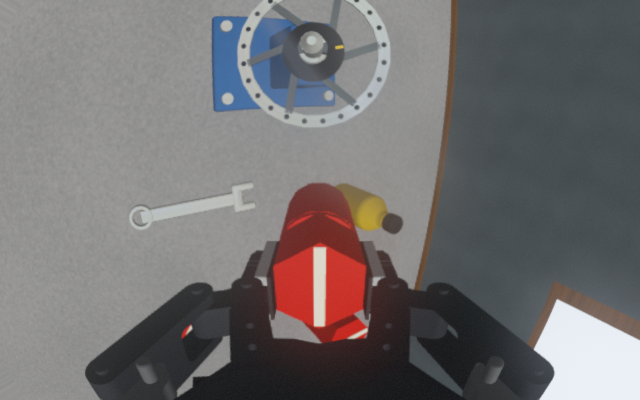

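The wrist view shows the spindle tip near (313,42), washer near (314,50) and tick at (339,47), close to the predictions. I'll zoom in on a crop.

```bash
python3 - <<'E'
from h import *
import pickle
r,s=pickle.load(open("w3.pkl","rb"))
cv2.imwrite("pics/w3c.png",cv2.resize(r["image"][0:100,260:380],None,fx=6,fy=6,interpolation=cv2.INTER_CUBIC))
E
```

```text
(no output)
```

View pics/w3c.png

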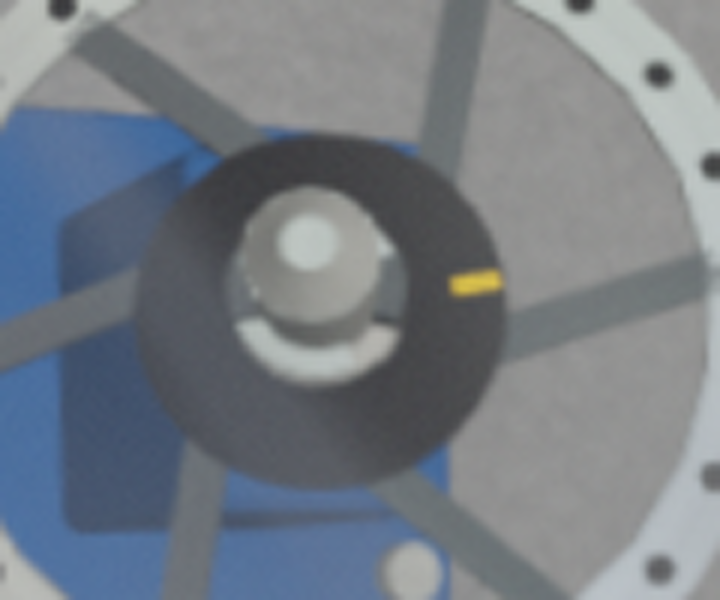

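The tip centre is at about (310.8,39.8) and the washer centre at about (313.1,51.6). I'll cast both rays with the camera bias corrected from the gripped nut.

```bash
python3 - <<'E'
from h import *
import pickle
r,s=pickle.load(open("w3.pkl","rb"));R0=R.from_rotvec(s["orientation"]).as_matrix()
# nut stripe in this image
im=r["image"];m=im[235:335,290:350].min(2)>150;ys,xs=np.nonzero(m);print("stripe u",xs.mean()+290,ys.min()+235,ys.max()+235, proj(r,s["tcp_pos"]+R0@[CX,0,-.0293],True))
C=r["cam_to_world"].copy()
for b in(0,.0008,.0016):
    r["cam_to_world"][:3,3]=C[:3,3]-b*R0[:,1]
    T=onz(r,(310.8,39.75),.157,True);S=onz(r,(313.1,51.6),.105,True);k=onz(r,(338.7,46.7),.112,True)
    a=T-S;print(b,T,S,np.linalg.norm(a),np.degrees(np.arctan2(a[1],a[0])),np.degrees(np.arctan2(np.hypot(*a[:2]),a[2])),proj(r,s["tcp_pos"]+R0@[CX,0,-.0293],True),k-S)
E
```

```text
stripe u 319.2450331125828 247 325 [318.79509471 286.87643589]
0 [0.56145589 0.17037425 0.157     ] [0.59173682 0.17271538 0.105     ] 0.06021972524861591 -175.57905542252846 30.287632126805853 [318.79509471 286.87643589] [0.0259285  0.00925088 0.007     ]
0.0008 [0.56056261 0.17019712 0.157     ] [0.59083819 0.17255528 0.105     ] 0.06021770576445831 -175.54623865373958 30.28434209330851 [320.61641044 286.87668872] [0.02588646 0.00923537 0.007     ]
0.0016 [0.55966932 0.17001999 0.157     ] [0.58993957 0.17239518 0.105     ] 0.0602156915035199 -175.51341323977906 30.281060027060697 [322.43766129 286.87491142] [0.02584443 0.00921985 0.007     ]
```

```bash
cat >> h.py <<'E'
T=np.array([.562,.1705,.157]);A,RT=spin(184.5)
def tgt(h): return T+A*(LU+h-.06)-RT@[CX,0,0] # nut underside h above seat, level stripe
E
python3 - <<'E'
from h import *
go(tgt(.085),RT)
E
```

```text
tcp [0.5207 0.036  0.2659] turn [-0.0033 -0.0025  0.0081] shift(after turn) [ 0.4445 -0.0321  0.0784] shift(before) [ 0.4445 -0.0261  0.0804] rows 0.08480792840549665 2.7144433166374196 F [ 0.4 -0.2 -2.7] q [-0.26  0.15  0.08  2.37  0.31  0.11 -0.39]
```

Request:
play_rows(rows=[-0.0033,-0.0025,0.0081,0.09,-0.0065,0.012,-1,0,0,0,0.09,-0.0065,0.012,-1,0,0,0,0.09,-0.0065,0.012,-1,0,0,0,0.09,-0.0065,0.015,-1,0,0,0,0.0845,-0.0065,0.027,-1,0,0,0,0,0,0,-1,0,0,0,0,0,0,-1,0,0,0,0,0,0,-1])

```text
t: 7.45
tcp_pos: [0.5145, 0.1593, 0.2426]
orientation: [1.855, 2.011, 0.538]
wrist_force: [-0.0, -0.8, -2.7]
finger_gap: 0.0392
grasp_force: 61.4
```

```bash
python3 - <<'E'
from plant import get_image
from h import *
import pickle
go(tgt(.085),RT)
d={n:get_image(n) for n in("scene","top")};pickle.dump(d,open("d1.pkl","wb"))
z=np.zeros((400,800,3),np.uint8)
z[:,:400]=cv2.resize(d["scene"]["image"][110:210,315:415],None,fx=4,fy=4,interpolation=cv2.INTER_CUBIC)
z[:,400:]=cv2.resize(d["top"]["image"][150:250,210:310],None,fx=4,fy=4,interpolation=cv2.INTER_CUBIC)
cv2.imwrite("pics/h1.png",z)
for n in d:
    o={"scene":(315,110),"top":(210,150)}[n]
    for p in(T,T-.06*A,T+.025*A,T+.126*A):print(n,(proj(d[n],p)-o)*4+np.array([400*(n=="top"),0]))
E
```

```text
tcp [0.5145 0.1593 0.2426] turn [-0.0002 -0.0004  0.0013] shift(after turn) [ 0.0332 -0.0034  0.0051] shift(before) [ 0.0332 -0.0033  0.0051] rows 0.014153131119917062 0.20245419822016034 F [-0.  -0.8 -2.7] q [-0.97  0.25  0.56  2.37  0.66  0.08 -1.02]
scene [190.62537773 187.22898655]
scene [219.85217321 258.75710307]
scene [178.16376045 156.73108219]
scene [126.03018473  29.14212081]
top [590.70221314 207.69469069]
top [599.06116551 175.959393  ]
top [586.95686934 221.91412818]
top [569.96931505 286.40846534]
```

View pics/h1.png

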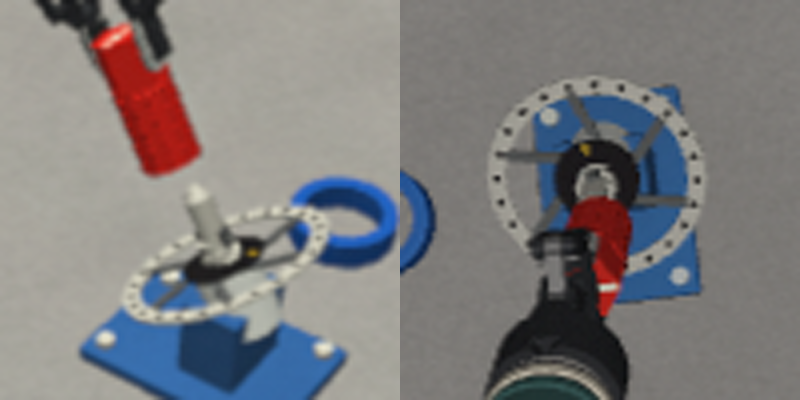

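The scene view shows the nut hovering on the spindle axis, but joint 6 is at its limit of 0.08. I'll fit the arm's kinematics from the logged states so I can see which configuration to use.

```bash
cat > kin.py <<'E'
from h import *
from scipy.optimize import least_squares
E=lambda ax,t:R.from_euler(ax,t).as_matrix()
SG=[-1,1,-1,1,-1,1,-1]
def fk(q,p,sg=SG):
    hs,L1,L2,L3,e1,e2,e3,o1,o7=p;ez=np.array([0,0,1.]);ex=np.array([1.,0,0])
    M=E('z',sg[0]*q[0]+o1)@E('y',q[1]);P=np.array([0,0,hs])+M@(L1*ez+e1*ex)
    M=M@E('z',sg[2]*q[2]);M=M@E('y',q[3]);P=P+M@(L2*ez+e2*ex)
    M=M@E('z',sg[4]*q[4])@E('y',q[5]);P=P+M@(e3*ex)
    M=M@E('z',sg[6]*q[6]+o7);return P+M@(L3*ez),M
E
cat > fit.py <<'E'
from kin import *;import pickle,itertools
from plant import telemetry
s2=pickle.load(open("w2.pkl","rb"))[1];s3=pickle.load(open("w3.pkl","rb"))[1];s=telemetry.state()
D=[(x["joints"],x["tcp_pos"],R.from_rotvec(x["orientation"]).as_matrix()) for x in(s2,s3,s)]
D+=[([1.177,.5915,.048,1.6095,-.033,.943,-.034],np.array([.2146,-.6917,.2302]),R.from_rotvec([-3.104,-.47,.001]).as_matrix()),
 ([.3,.4,-.1,2.02,.06,.73,-.86],np.array([.5232,-.1647,.213]),R.from_rotvec([-3.026,-.844,.001]).as_matrix()),
 ([.21,.62,-.07,2.08,.10,.44,-.96],np.array([.547,-.1308,.0717]),R.from_rotvec([3.021,.857,.003]).as_matrix())]
best=None
for sg in itertools.product((-1,1),repeat=4):
    SGx=[sg[0],1,sg[1],1,sg[2],1,sg[3]]
    def f(p):
        o=[]
        for q,P,M in D:
            a,b=fk(q,p,SGx);o+=list((a-P)*5)+list((b-M).ravel())
        return np.array(o)
    for o1 in(0,1.57,3.14,-1.57):
      for o7 in(0,1.57,3.14,-1.57):
        r=least_squares(f,[.35,.4,.4,.2,0,0,0,o1,o7])
        if best is None or r.cost<best[0]: best=(r.cost,SGx,r.x)
print(best);pickle.dump(best,open("kin.pkl","wb"))
for q,P,M in D:
    a,b=fk(q,best[2],best[1]);print(np.round((a-P)*1e3,1),np.round(np.abs(b-M).max(),3))
print(np.round(s["joints"],3))
E
python3 fit.py
```

```text
(np.float64(0.004120398734010399), [-1, 1, -1, 1, -1, 1, -1], array([ 0.30485505,  0.6451503 ,  0.46398689,  0.32702367,  0.02086157,
        0.00280701,  0.02527297, -0.06788783,  1.50576319]))
[-0.5  3.9  4.8] 0.002
[ 4.4  3.5 -0.6] 0.034
[-3.9 -2.5 -1. ] 0.034
[-2.4 -0.9 -3.8] 0.003
[-0.1  3.4  1.7] 0.005
[ 1.3 -0.7 -1.1] 0.006
[-0.971  0.254  0.565  2.372  0.664  0.079 -1.024]
```

```bash
cat > ik.py <<'E'
from kin import *;import pickle
_,SGx,PP=pickle.load(open("kin.pkl","rb"))
LO=np.array([-2.69,-.47,-1.27,.19,-1.53,.08,-3.09]);HI=np.array([2.69,2.24,1.36,2.51,4.68,2.07,3.09])
def ik(P,M,q0,w=.003):
    f=lambda q:np.r_[(fk(q,PP,SGx)[0]-P)*10,(fk(q,PP,SGx)[1]-M).ravel()*2,w*(q-q0)]
    r=least_squares(f,np.clip(q0,LO+.01,HI-.01),bounds=(LO,HI));p,m=fk(r.x,PP,SGx)
    return r.x,np.linalg.norm(p-P),np.abs(m-M).max()
E
python3 - <<'E'
from ik import *
rng=np.random.default_rng(0)
for h in(.085,.016):
  for k in(0,180):
    M=RT@E('z',np.radians(k));P=T+A*(LU+h-.06)-M@[CX,0,0];sol=[]
    for i in range(60):
        q,e,m=ik(P,M,rng.uniform(LO,HI),.0005)
        if e<.002 and m<.01:sol.append(q)
    sol=np.array(sol);print(h,k,len(sol))
    if len(sol):print(np.round(sol[np.argsort(-np.minimum(sol-LO,HI-sol).min(1))][:6],2))
E
```

```text
0.085 0 46
[[ 0.24  0.39 -1.07  2.4   1.51  0.61 -1.98]
 [ 0.07  0.31 -0.82  2.4   1.51  0.48 -1.97]
 [-0.01  0.28 -0.7   2.41  1.51  0.42 -1.96]
 [-0.31  0.24 -0.31  2.41  1.51  0.29 -1.95]
 [-0.38  0.23 -0.22  2.41  1.51  0.26 -1.94]
 [-0.46  0.23 -0.12  2.41  1.51  0.23 -1.93]]
0.085 180 54
[[ 0.26  0.39 -1.09  2.4   1.51  0.62  1.17]
 [ 0.12  0.32 -0.87  2.41  1.52  0.49  1.18]
 [-0.12  0.26 -0.54  2.41  1.52  0.36  1.18]
 [-0.28  0.24 -0.33  2.42  1.52  0.29  1.19]
 [-0.58  0.23  0.05  2.42  1.52  0.18  1.22]
 [-0.3   0.24 -0.3   2.42  1.52  0.28  1.19]]
0.016 0 42
[[ 0.17  0.56 -1.    2.4   1.75  0.71 -2.16]
 [ 0.16  0.56 -0.98  2.4   1.76  0.7  -2.17]
 [ 0.15  0.55 -0.97  2.4   1.76  0.69 -2.17]
 [ 0.14  0.54 -0.95  2.4   1.77  0.68 -2.18]
 [ 0.12  0.53 -0.92  2.4   1.77  0.66 -2.18]
 [-1.11  0.56  1.03  2.41  4.37  0.43  1.63]]
0.016 180 30
[[ 0.2   0.58 -1.05  2.4   1.75  0.75  0.99]
 [ 0.04  0.48 -0.77  2.41  1.83  0.56  0.91]
 [ 0.02  0.47 -0.74  2.42  1.84  0.55  0.9 ]
 [ 0.02  0.47 -0.73  2.42  1.84  0.54  0.89]
 [-0.    0.46 -0.7   2.42  1.86  0.52  0.88]
 [-0.1   0.43 -0.56  2.42  1.92  0.45  0.82]]
```

```bash
cat >> ik.py <<'E'
def rows(q0,q1,n):
    """pose increments along joint interpolation q0->q1, shift in axes before the turn"""
    o=[]
    for i in range(n):
        a,A_=fk(q0+(q1-q0)*i/n,PP,SGx);b,B=fk(q0+(q1-q0)*(i+1)/n,PP,SGx)
        o.append(np.r_[R.from_matrix(A_.T@B).as_rotvec()/(np.pi/2),A_.T@(b-a)/.3])
    return np.array(o)
E
python3 - <<'E'
from ik import *
np.set_printoptions(precision=3,suppress=True)
M=RT@E('z',np.pi);P=T+A*(LU+.105-.06)-M@[CX,0,0]
q,e,m=ik(P,M,np.array([-.12,.26,-.5,2.35,1.5,.4,1.2]),.002);print("G",q,e,m)
V=np.array([-.3,.3,-.15,1.9,.3,.8,1.2]);p,Mv=fk(V,PP,SGx);print("V",p,Mv[:,2])
for i in range(11):
    x,B=fk(V+(q-V)*i/10,PP,SGx);u=x+B[:,2]*LU;print(x,u,((u-T)@A),np.linalg.norm((u-T)-((u-T)@A)*A))
go(p,Mv)
E
```

```text
G [-0.102  0.21  -0.555  2.402  1.36   0.348  1.34 ] 1.240516141731671e-07 6.651749901442905e-07
V [0.598 0.151 0.32 ] [ 0.214 -0.098 -0.972]
[0.598 0.151 0.32 ] [0.613 0.144 0.25 ] 0.05645206673793819 0.09388845819836077
[0.593 0.139 0.312] [0.612 0.129 0.244] 0.05182261200161529 0.09470344323418556
[0.589 0.13  0.306] [0.611 0.119 0.238] 0.04803740636338082 0.09665788573000866
[0.585 0.124 0.3  ] [0.61  0.112 0.234] 0.0449766341469243 0.09750532212342565
[0.58  0.122 0.295] [0.607 0.11  0.23 ] 0.04258000150137416 0.09576299168797711
[0.574 0.123 0.29 ] [0.604 0.112 0.226] 0.040843726471431537 0.09052963015605163
[0.566 0.127 0.285] [0.598 0.118 0.221] 0.03981476397582069 0.08129104666218567
[0.555 0.134 0.279] [0.589 0.127 0.216] 0.03958281520451663 0.0677888186264636
[0.541 0.143 0.273] [0.577 0.139 0.211] 0.040270740493776526 0.04994274478915234
[0.525 0.153 0.266] [0.561 0.152 0.204] 0.04202402121051275 0.02781490616134966
[0.504 0.163 0.258] [0.54  0.166 0.196] 0.044999901119992525 0.0024999927259374286
tcp [0.514 0.16  0.243] turn [ 0.21   0.124 -1.122] shift(after turn) [-0.302 -0.132 -0.188] shift(before) [-0.05   0.366 -0.086] rows 11.806193153727774 2.276564741950918 F [-0.3 -0.5 -3.2] q [-0.97  0.25  0.57  2.37  0.66  0.08 -1.02]
```

Request:
play_rows(rows=[0,0,0,0,0.0,-0.03,-1,0,0,0,-0.0125,0.09,-0.014,-1,0,0,0,-0.0125,0.09,-0.014,-1,0,0,0,-0.0125,0.09,-0.014,-1,0,0,0,-0.0125,0.09,-0.014,-1,0.0162,0.0095,-0.0863,0,0,0,-1,0.0162,0.0095,-0.0863,0,0,0,-1,0.0162,0.0095,-0.0863,0,0,0,-1])

```text
t: 8.35
tcp_pos: [0.5951, 0.1523, 0.3198]
orientation: [1.411, 2.388, 0.391]
wrist_force: [0.6, 0.1, -2.8]
finger_gap: 0.0394
grasp_force: 61.7
```

Request:
play_rows(rows=[0.0162,0.0095,-0.0863,0,0,0,-1,0.0162,0.0095,-0.0863,0,0,0,-1,0.0162,0.0095,-0.0863,0,0,0,-1,0.0162,0.0095,-0.0863,0,0,0,-1,0.0162,0.0095,-0.0863,0,0,0,-1,0.0162,0.0095,-0.0863,0,0,0,-1,0.0162,0.0095,-0.0863,0,0,0,-1,0.0162,0.0095,-0.0863,0,0,0,-1])

```text
t: 9.15
tcp_pos: [0.5954, 0.1525, 0.3198]
orientation: [-0.006, 2.901, -0.068]
wrist_force: [-0.1, 0.0, -2.7]
finger_gap: 0.0391
grasp_force: 61.6
```

Request:
play_rows(rows=[0.0162,0.0095,-0.0863,0,0,0,-1,0.0162,0.0095,-0.0863,0,0,0,-1,0,0,0,0,0,0,-1,0,0,0,0,0,0,-1])

```text
t: 9.55
tcp_pos: [0.5955, 0.1532, 0.3194]
orientation: [-0.382, 2.908, -0.187]
wrist_force: [-0.2, 0.7, -3.6]
finger_gap: 0.039
grasp_force: 61.5
```

```bash
python3 - <<'E'
from ik import *
np.set_printoptions(precision=3,suppress=True)
V=np.array([-.3,.3,-.15,1.9,.3,.8,1.2]);p,Mv=fk(V,PP,SGx);go(p,Mv)
E
```

```text
tcp [0.596 0.153 0.319] turn [-0.001  0.001  0.001] shift(after turn) [-0.006 -0.008  0.   ] shift(before) [-0.006 -0.008  0.   ] rows 0.008018947445110482 0.059375725823477624 F [-0.2  0.7 -3.6] q [-0.14  0.31 -0.35  1.89  0.39  0.84  1.12]
```

```bash
python3 - <<'E'
from ik import *
from plant import telemetry
np.set_printoptions(precision=3,suppress=True,linewidth=150)
q0=telemetry.state()["joints"]
M=RT@E('z',np.pi);P=T+A*(LU+.105-.06)-M@[CX,0,0]
q,e,m=ik(P,M,np.array([-.12,.26,-.5,2.35,1.5,.4,1.2]),.002);print(q)
r=rows(q0,q,14);print(r,np.linalg.norm(r[:,:3],axis=1).max())
E
```

```text
[-0.102  0.21  -0.555  2.402  1.36   0.348  1.34 ]
[[ 0.02  -0.017 -0.053  0.016 -0.018  0.018]
 [ 0.019 -0.017 -0.054  0.016 -0.012  0.016]
 [ 0.017 -0.017 -0.056  0.015 -0.005  0.013]
 [ 0.015 -0.017 -0.057  0.014  0.001  0.011]
 [ 0.013 -0.017 -0.059  0.013  0.008  0.008]
 [ 0.011 -0.017 -0.06   0.011  0.014  0.006]
 [ 0.009 -0.017 -0.061  0.008  0.021  0.004]
 [ 0.007 -0.018 -0.062  0.005  0.027  0.001]
 [ 0.005 -0.018 -0.062  0.002  0.033 -0.001]
 [ 0.004 -0.019 -0.063 -0.002  0.038 -0.002]
 [ 0.002 -0.019 -0.064 -0.007  0.044 -0.004]
 [-0.    -0.02  -0.064 -0.012  0.049 -0.006]
 [-0.002 -0.02  -0.064 -0.017  0.053 -0.007]
 [-0.004 -0.021 -0.065 -0.022  0.058 -0.008]] 0.06805002950809283
```

Request:
play_rows(rows=[0.02,-0.017,-0.053,0.016,-0.018,0.018,-1,0.019,-0.017,-0.054,0.016,-0.012,0.016,-1,0.017,-0.017,-0.056,0.015,-0.005,0.013,-1,0.015,-0.017,-0.057,0.014,0.001,0.011,-1,0.013,-0.017,-0.059,0.013,0.008,0.008,-1,0.011,-0.017,-0.06,0.011,0.014,0.006,-1,0.009,-0.017,-0.061,0.008,0.021,0.004,-1])

```text
t: 10.25
tcp_pos: [0.5736, 0.1362, 0.2892]
orientation: [-1.207, 2.48, -0.453]
wrist_force: [0.6, 0.2, -3.4]
finger_gap: 0.0393
grasp_force: 61.6
```

Request:
play_rows(rows=[0.007,-0.018,-0.062,0.005,0.027,0.001,-1,0.005,-0.018,-0.062,0.002,0.033,-0.001,-1,0.004,-0.019,-0.063,-0.002,0.038,-0.002,-1,0.002,-0.019,-0.064,-0.007,0.044,-0.004,-1,0,-0.02,-0.064,-0.012,0.049,-0.006,-1,-0.002,-0.02,-0.064,-0.017,0.053,-0.007,-1,-0.004,-0.021,-0.065,-0.022,0.058,-0.008,-1,0,0,0,0,0,0,-1])

```text
t: 11.05
tcp_pos: [0.4954, 0.1769, 0.252]
orientation: [-1.992, 1.83, -0.482]
wrist_force: [-0.0, -0.4, -3.8]
finger_gap: 0.0393
grasp_force: 61.7
```

```bash
cat >> h.py <<'E'
RF=RT@R.from_euler('z',np.pi).as_matrix()   # flipped grip: tool x level, other way
def tf(h,th=0): # TCP, R for underside h above seat, turned th backward (ccw) from level
    M=RF@R.from_euler('z',-th).as_matrix();return T+A*(LU+h-.06)-M@np.array([CX,0,0]),M
E
python3 - <<'E'
from h import *
go(*tf(.085))
E
```

```text
tcp [0.4954 0.1769 0.252 ] turn [-0.0022  0.0093  0.0016] shift(after turn) [ 0.0472 -0.0319  0.0616] shift(before) [ 0.0482 -0.0316  0.061 ] rows 0.09821578138929868 0.5032438604840115 F [-0.  -0.4 -3.8] q [-0.23  0.21 -0.38  2.36  1.24  0.33  1.49]
```

Request:
play_rows(rows=[-0.002,0.009,0.0016,0.024,-0.016,0.03,-1,0,0,0,0.024,-0.016,0.031,-1,0,0,0,0,0,0,-1,0,0,0,0,0,0,-1])

```text
t: 11.45
tcp_pos: [0.5179, 0.1649, 0.242]
orientation: [-1.989, 1.843, -0.496]
wrist_force: [-1.0, 0.8, -3.5]
finger_gap: 0.0389
grasp_force: 61.5
```

```bash
python3 - <<'E'
from plant import get_image,telemetry
from h import *
import pickle
go(*tf(.085));s=telemetry.state();R0=R.from_rotvec(s["orientation"]).as_matrix()
d={n:get_image(n) for n in("scene","top")};pickle.dump((d,s),open("d2.pkl","wb"))
z=np.zeros((400,800,3),np.uint8)
org={"scene":(315,110),"top":(210,150)}
for i,n in enumerate(d):
    o=org[n];c=cv2.resize(d[n]["image"][o[1]:o[1]+100,o[0]:o[0]+100],None,fx=4,fy=4,interpolation=cv2.INTER_CUBIC)
    f=lambda p:tuple(int(v) for v in (proj(d[n],p)-o+.5)*4)
    N=s["tcp_pos"]+R0@[CX,0,LU]
    cv2.line(c,f(N),f(N-R0[:,2]*.101),(0,255,0),1)
    cv2.line(c,f(T-.06*A),f(T),(255,255,0),1)
    for k in(-.022,.022):cv2.line(c,f(N+k*R0[:,1]),f(N+k*R0[:,1]-.06*R0[:,2]),(255,0,255),1);cv2.line(c,f(N+k*R0[:,0]),f(N+k*R0[:,0]-.06*R0[:,2]),(255,0,255),1)
    z[:,400*i:400*i+400]=c
cv2.imwrite("pics/h2.png",z)
E
```

```text
tcp [0.5179 0.1649 0.242 ] turn [-0.0021  0.0001 -0.0015] shift(after turn) [ 0.0013  0.0133 -0.003 ] shift(before) [ 0.0013  0.0133 -0.003 ] rows 0.022306947624463187 0.08234754638633139 F [-1.   0.8 -3.5] q [-0.21  0.25 -0.35  2.34  1.31  0.32  1.47]
```

View pics/h2.png

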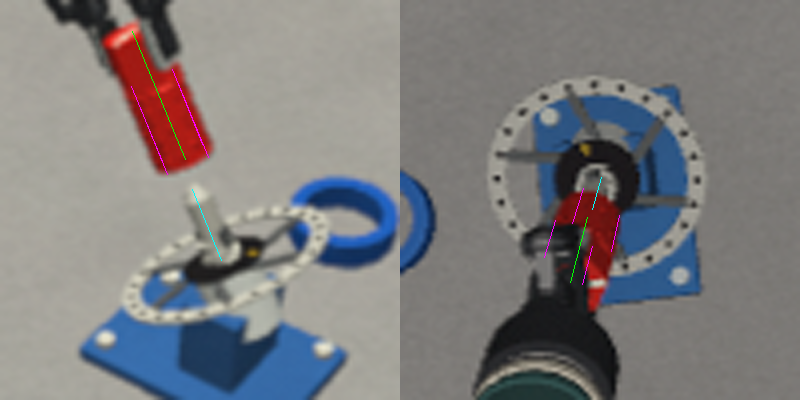

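The scene view shows the nut's bottom at (187,165) directly above the spindle tip at (197,187), along the axis. Agreement is within 1–2 mm, and the tip's taper can capture that. Next I'll correct and approach.

```bash
sed -i 's/^T=np.array.*;A,RT/T=np.array([.5625,.171,.157]);A,RT/' h.py; python3 - <<'E'
from h import *
go(*tf(.065))
E
```

```text
tcp [0.5171 0.1655 0.2421] turn [-0.0021  0.0007 -0.0004] shift(after turn) [0.0019 0.0098 0.0661] shift(before) [0.002  0.0101 0.0661] rows 0.022247849655977325 0.4012689343687818 F [ 0.2  0.1 -2.9] q [-0.22  0.25 -0.35  2.34  1.31  0.32  1.47]
```

Request:
play_rows(rows=[-0.002,0,0,0.002,0.01,0.03,-1,0,0,0,0,0,0.036,-1,0,0,0,0,0,0,-1,0,0,0,0,0,0,-1])

```text
t: 11.95
tcp_pos: [0.5239, 0.1656, 0.2234]
orientation: [-1.994, 1.842, -0.492]
wrist_force: [-1.1, -1.1, -3.8]
finger_gap: 0.0394
grasp_force: 61.5
```

```bash
python3 - <<'E'
from h import *
go(*tf(.065))
E
```

```text
tcp [0.5239 0.1656 0.2234] turn [0.0002 0.0008 0.0004] shift(after turn) [ 0.0005 -0.0017  0.0007] shift(before) [ 0.0005 -0.0017  0.0007] rows 0.008623895383610285 0.011195938009014878 F [-1.1 -1.1 -3.8] q [-0.23  0.29 -0.33  2.34  1.45  0.31  1.33]
```

Within 0.5 mm of the target. Next I'll insert slowly, with a small force check at each stage.

Request:
play_rows(rows=[0,0,0,0.0005,-0.0017,0.01,-1,0,0,0,0,0,0.01,-1,0,0,0,0,0,0.01,-1,0,0,0,0,0,0.01,-1,0,0,0,0,0,0,-1])

```text
t: 12.45
tcp_pos: [0.5305, 0.1655, 0.2127]
orientation: [-1.994, 1.842, -0.492]
wrist_force: [-0.3, -0.4, -3.2]
finger_gap: 0.039
grasp_force: 61.5
```

```bash
python3 - <<'E'
from h import *
go(*tf(.053))
E
```

```text
tcp [0.5305 0.1655 0.2127] turn [0.0005 0.0004 0.0003] shift(after turn) [-0.0016 -0.0005 -0.0012] shift(before) [-0.0016 -0.0005 -0.0012] rows 0.0053415936316339755 0.012083207227189733 F [-0.3 -0.4 -3.2] q [-0.23  0.32 -0.32  2.34  1.53  0.31  1.25]
```

Request:
play_rows(rows=[0,0,0,0,0,0.012,-1,0,0,0,0,0,0.012,-1,0,0,0,0,0,0.012,-1,0,0,0,0,0,0,-1])

```text
t: 12.85
tcp_pos: [0.5361, 0.167, 0.2033]
orientation: [-1.995, 1.84, -0.491]
wrist_force: [1.0, 1.6, -4.1]
finger_gap: 0.0392
grasp_force: 61.5
```

```bash
cat >> h.py <<'E'
def rep():
    from plant import telemetry
    s=telemetry.state();M=R.from_rotvec(s["orientation"]).as_matrix();N=s["tcp_pos"]+M@[CX,0,LU]-(T-.06*A)
    x=RF.T@M;n=RF.T@N
    print("h %.4f lat(toolx,y level) %.4f %.4f"%(N@A,n[0],n[1]),"turn back %.3f"%-np.arctan2(x[1,0],x[0,0]),"tilt err",np.round(x[:2,2],3),"F in level-tool axes",np.round(RF.T@s["wrist_force"],1),"tq",np.round(RF.T@s["torque"],2),"gap",round(float(s["finger_gap"]),4),"t",round(float(s["t"]),2),"q",np.round(s["joints"],2))
E
python3 -c "from h import *;rep()"
```

```text
h 0.0417 lat(toolx,y level) -0.0008 -0.0000 turn back 0.001 tilt err [-0.003  0.001] F in level-tool axes [-1.5  1.1  4.1] tq [-0.77 -0.53  0.03] gap 0.0392 t 12.85 q [-0.23  0.34 -0.33  2.34  1.6   0.32  1.19]
```

Request:
play_rows(rows=[0,0,0,0,0,0.012,-1,0,0,0,0,0,0.012,-1,0,0,0,0,0,0.012,-1,0,0,0,0,0,0,-1])

```text
t: 13.25
tcp_pos: [0.5415, 0.1673, 0.1939]
orientation: [-1.995, 1.841, -0.491]
wrist_force: [0.5, 3.9, -5.1]
finger_gap: 0.039
grasp_force: 61.3
```

```bash
python3 -c "from h import *;rep()"
```

```text
h 0.0309 lat(toolx,y level) -0.0007 0.0000 turn back 0.001 tilt err [-0.002  0.001] F in level-tool axes [-3.9  1.8  4.8] tq [-0.66 -0.89  0.03] gap 0.039 t 13.25 q [-0.22  0.37 -0.34  2.33  1.67  0.32  1.13]
```

Request:
play_rows(rows=[0,0,0,0,0,0.012,-1,0,0,0,0,0,0.012,-1,0,0,0,0,0,0,-1])

```text
t: 13.55
tcp_pos: [0.5444, 0.1678, 0.1875]
orientation: [-1.996, 1.841, -0.489]
wrist_force: [0.8, 4.5, -5.3]
finger_gap: 0.0392
grasp_force: 61.5
```

```bash
python3 -c "from h import *;rep()"
```

```text
h 0.0239 lat(toolx,y level) -0.0009 0.0008 turn back 0.001 tilt err [-0.003  0.002] F in level-tool axes [-4.4  1.6  5.2] tq [-0.99 -1.29  0.04] gap 0.0392 t 13.55 q [-0.21  0.38 -0.34  2.33  1.71  0.33  1.09]
```

Request:
play_rows(rows=[0,0,0,-0.003,0.002,0.012,-1,0,0,0,0,0,0.009,-1,0,0,0,0,0,0.005,-1,0,0,0,0,0,0,-1])

```text
t: 13.95
tcp_pos: [0.548, 0.1682, 0.1807]
orientation: [-1.995, 1.842, -0.491]
wrist_force: [-0.9, 4.7, -4.0]
finger_gap: 0.0393
grasp_force: 61.8
```

```bash
python3 -c "from h import *;rep()"
```

```text
h 0.0161 lat(toolx,y level) -0.0010 0.0010 turn back 0.001 tilt err [-0.002  0.001] F in level-tool axes [-4.7  2.5  3.2] tq [-1.09 -1.32 -0.03] gap 0.0393 t 13.95 q [-0.2   0.4  -0.35  2.33  1.75  0.34  1.05]
```

Request:
play_rows(rows=[0,0,0,0,0,0.004,-1,0,0,0,0,0,0.004,-1,0,0,0,0,0,0,-1])

```text
t: 14.25
tcp_pos: [0.5484, 0.1683, 0.1798]
orientation: [-1.994, 1.84, -0.493]
wrist_force: [-8.5, 2.8, 9.4]
finger_gap: 0.0392
grasp_force: 63.8
```

```bash
python3 -c "from h import *;rep()"
```

```text
h 0.0152 lat(toolx,y level) -0.0010 0.0009 turn back 0.001 tilt err [-0.001 -0.001] F in level-tool axes [ -3.5   2.4 -12.3] tq [-1.2  -1.03 -0.02] gap 0.0392 t 14.25 q [-0.2   0.4  -0.36  2.33  1.76  0.35  1.04]
```

Firm contact on the land at h≈15.5 mm with about 15 N axial. Now I'll turn backward in small steps.

Request:
play_rows(rows=[0,0,-0.05,0,-0.0007,0,-1,0,0,-0.05,0,-0.0007,0,-1,0,0,0,0,0,0,-1])

```text
t: 14.55
tcp_pos: [0.5491, 0.169, 0.1803]
orientation: [-2.15, 1.688, -0.538]
wrist_force: [-8.8, 3.6, 8.8]
finger_gap: 0.039
grasp_force: 63.5
```

```bash
python3 -c "from h import *;rep()"
```

```text
h 0.0152 lat(toolx,y level) -0.0017 0.0004 turn back 0.160 tilt err [-0.002 -0.001] F in level-tool axes [ -4.3   3.  -11.9] tq [-1.18 -1.16 -0.1 ] gap 0.039 t 14.55 q [-0.22  0.4  -0.33  2.33  1.77  0.33  1.19]
```

Request:
play_rows(rows=[0,0,-0.05,0,-0.0007,0,-1,0,0,-0.05,0,-0.0007,0,-1,0,0,0,0,0,0,-1])

```text
t: 14.85
tcp_pos: [0.5493, 0.1694, 0.1805]
orientation: [-2.296, 1.527, -0.58]
wrist_force: [-9.3, 3.4, 9.3]
finger_gap: 0.0391
grasp_force: 63.7
```

```bash
python3 -c "from h import *;rep()"
```

```text
h 0.0153 lat(toolx,y level) -0.0021 0.0004 turn back 0.318 tilt err [-0.003 -0.001] F in level-tool axes [ -4.1   3.2 -12.5] tq [-1.17 -1.26 -0.07] gap 0.0391 t 14.85 q [-0.25  0.4  -0.3   2.33  1.77  0.32  1.34]
```

Request:
play_rows(rows=[0,0,-0.05,0,0,0,-1,0,0,-0.05,0,0,0,-1,0,0,0,0,0,0,-1])

```text
t: 15.15
tcp_pos: [0.5493, 0.1684, 0.1799]
orientation: [-2.431, 1.357, -0.62]
wrist_force: [-5.9, 3.1, 4.1]
finger_gap: 0.0389
grasp_force: 62.9
```

```bash
python3 -c "from h import *;rep()"
```

```text
h 0.0148 lat(toolx,y level) -0.0008 0.0012 turn back 0.474 tilt err [-0.001 -0.   ] F in level-tool axes [-3.6  2.9 -6.4] tq [-1.3  -1.03 -0.03] gap 0.0389 t 15.15 q [-0.27  0.4  -0.26  2.33  1.78  0.31  1.48]
```

Request:
play_rows(rows=[0,0,-0.05,0,0,0,-1,0,0,-0.05,0,0,0,-1,0,0,0,0,0,0,-1])

```text
t: 15.45
tcp_pos: [0.5497, 0.1684, 0.1794]
orientation: [-2.554, 1.176, -0.656]
wrist_force: [-2.1, 4.6, -1.3]
finger_gap: 0.0392
grasp_force: 61.9
```

```bash
python3 -c "from h import *;rep()"
```

```text
h 0.0142 lat(toolx,y level) -0.0006 0.0015 turn back 0.629 tilt err [-0.001  0.   ] F in level-tool axes [-4.7  2.2  0.3] tq [-1.14 -1.13 -0.01] gap 0.0392 t 15.45 q [-0.3   0.39 -0.23  2.33  1.8   0.3   1.63]
```

Axial force vanished between 0.47 and 0.63 rad, which suggests the thread start. I'll push down gently to confirm the drop.

Request:
play_rows(rows=[0,0,0,0,0,0.005,-1,0,0,0,0,0,0.005,-1,0,0,0,0,0,0,-1])

```text
t: 15.75
tcp_pos: [0.5514, 0.1686, 0.1765]
orientation: [-2.554, 1.177, -0.655]
wrist_force: [0.1, 4.1, -3.1]
finger_gap: 0.0391
grasp_force: 61.9
```

```bash
python3 -c "from h import *;rep()"
```

```text
h 0.0108 lat(toolx,y level) -0.0006 0.0016 turn back 0.628 tilt err [-0.001  0.001] F in level-tool axes [-4.   1.2  2.9] tq [-1.27 -1.21 -0.01] gap 0.0391 t 15.75 q [-0.29  0.4  -0.24  2.33  1.81  0.3   1.61]
```

Dropping freely. I'll continue to the bottom.

Request:
play_rows(rows=[0,0,0,0,0,0.005,-1,0,0,0,0,0,0.005,-1,0,0,0,0,0,0.003,-1,0,0,0,0,0,0,-1])

```text
t: 16.15
tcp_pos: [0.5531, 0.1687, 0.1735]
orientation: [-2.554, 1.176, -0.656]
wrist_force: [-3.9, 4.9, 1.6]
finger_gap: 0.0391
grasp_force: 62.8
```

```bash
python3 -c "from h import *;rep()"
```

```text
h 0.0074 lat(toolx,y level) -0.0006 0.0016 turn back 0.628 tilt err [-0.002  0.   ] F in level-tool axes [-5.1  2.2 -3.2] tq [-1.32 -1.22  0.03] gap 0.0391 t 16.15 q [-0.28  0.41 -0.25  2.33  1.83  0.31  1.59]
```

Dropped 8 mm and resting on the bottom. Now I'll run it forward along the thread.

Request:
play_rows(rows=[0,0,0.0764,0,0.0005,0.0008,-1,0,0,0.0764,0,0.0005,0.0013,-1,0,0,0.0764,0,0.0005,0.0013,-1,0,0,0,0,0,0,-1])

```text
t: 16.55
tcp_pos: [0.553, 0.1685, 0.1722]
orientation: [-2.251, 1.583, -0.565]
wrist_force: [-4.5, 4.2, 1.1]
finger_gap: 0.0391
grasp_force: 62.4
```

```bash
python3 -c "from h import *;rep()"
```

```text
h 0.0063 lat(toolx,y level) -0.0009 0.0015 turn back 0.266 tilt err [-0.002  0.001] F in level-tool axes [-4.6  3.1 -3. ] tq [-1.37 -1.34 -0.  ] gap 0.0391 t 16.55 q [-0.22  0.42 -0.33  2.33  1.81  0.34  1.26]
```

Request:
play_rows(rows=[0,0,0.0764,0,0.0005,0.0013,-1,0,0,0.0764,0,0.0005,0.0013,-1,0,0,0.0764,0,0.0005,0.0013,-1,0,0,0,0,0,0,-1])

```text
t: 16.95
tcp_pos: [0.5532, 0.1687, 0.1708]
orientation: [-1.898, 1.925, -0.462]
wrist_force: [-4.3, 4.1, -0.6]
finger_gap: 0.0393
grasp_force: 62.2
```

```bash
python3 -c "from h import *;rep()"
```

```text
h 0.0050 lat(toolx,y level) -0.0011 0.0012 turn back -0.093 tilt err [-0.002  0.001] F in level-tool axes [-4.5  3.7 -1.4] tq [-1.31 -1.31 -0.06] gap 0.0393 t 16.95 q [-0.16  0.43 -0.4   2.32  1.79  0.37  0.92]
```

Request:
play_rows(rows=[0,0,0.0764,0,0.0005,0.0014,-1,0,0,0.0764,0,0.0005,0.0014,-1,0,0,0.0764,0,0.0005,0.0013,-1,0,0,0.0764,0,0.0005,0.0013,-1,0,0,0.0764,0,0.0005,0.0013,-1,0,0,0,0,0,0,-1])

```text
t: 17.55
tcp_pos: [0.5535, 0.1694, 0.1687]
orientation: [-1.218, 2.349, -0.271]
wrist_force: [-3.7, 4.5, -1.2]
finger_gap: 0.0388
grasp_force: 62.3
```

```bash
python3 -c "from h import *;rep()"
```

```text
h 0.0030 lat(toolx,y level) -0.0013 0.0005 turn back -0.693 tilt err [-0.003  0.002] F in level-tool axes [-4.8  3.5 -0.6] tq [-1.3  -1.53 -0.02] gap 0.0388 t 17.55 q [-0.07  0.45 -0.52  2.32  1.77  0.43  0.35]
```

Request:
play_rows(rows=[0,0,0.0764,0,0.0003,0.0013,-1,0,0,0.0764,0,0.0003,0.0013,-1,0,0,0.0764,0,0.0003,0.0013,-1,0,0,0.0764,0,0.0003,0.0013,-1,0,0,0,0,0,0,-1])

```text
t: 18.05
tcp_pos: [0.554, 0.1701, 0.1673]
orientation: [-0.62, 2.549, -0.106]
wrist_force: [-4.0, 5.4, 0.1]
finger_gap: 0.039
grasp_force: 62.3
```

```bash
python3 -c "from h import *;rep()"
```

```text
h 0.0015 lat(toolx,y level) -0.0011 0.0001 turn back -1.173 tilt err [-0.004  0.002] F in level-tool axes [-5.7  3.1 -1.9] tq [-1.41 -1.63  0.03] gap 0.039 t 18.05 q [-0.01  0.47 -0.6   2.32  1.76  0.47 -0.11]
```

Request:
play_rows(rows=[0,0,0.06,0,0.0002,0.001,-1,0,0,0.06,0,0.0002,0.001,-1,0,0,0.06,0,0.0002,0.001,-1,0,0,0,0,0,0,-1])

```text
t: 18.45
tcp_pos: [0.5543, 0.1706, 0.1666]
orientation: [-0.255, 2.607, -0.007]
wrist_force: [-3.9, 5.5, 1.0]
finger_gap: 0.0393
grasp_force: 62.4
```

```bash
python3 -c "from h import *;rep()"
```

```text
h 0.0007 lat(toolx,y level) -0.0008 -0.0001 turn back -1.455 tilt err [-0.004  0.001] F in level-tool axes [-5.8  2.5 -2.6] tq [-1.38 -1.72 -0.  ] gap 0.0393 t 18.45 q [ 0.02  0.48 -0.64  2.32  1.75  0.49 -0.38]
```

Request:
play_rows(rows=[0,0,0.06,0,0.0002,0.001,-1,0,0,0.06,0,0.0002,0.001,-1,0,0,0,0,0,0,-1])

```text
t: 18.75
tcp_pos: [0.554, 0.171, 0.1664]
orientation: [-0.011, 2.621, 0.059]
wrist_force: [-8.0, 4.2, 4.9]
finger_gap: 0.039
grasp_force: 63.1
```

```bash
python3 -c "from h import *;rep()"
```

```text
h 0.0007 lat(toolx,y level) -0.0009 0.0003 turn back -1.643 tilt err [-0.005  0.001] F in level-tool axes [-4.9  4.2 -8.1] tq [-1.44 -1.82 -0.07] gap 0.039 t 18.75 q [ 0.04  0.49 -0.67  2.32  1.75  0.51 -0.56]
```

Request:
play_rows(rows=[0,0,0.06,0,0,0,-1,0,0,0.06,0,0,0,-1,0,0,0,0,0,0,-1])

```text
t: 19.05
tcp_pos: [0.5541, 0.1712, 0.1665]
orientation: [0.236, 2.614, 0.125]
wrist_force: [-6.8, 5.1, 5.4]
finger_gap: 0.0392
grasp_force: 63.0
```

```bash
python3 -c "from h import *;rep()"
```

```text
h 0.0007 lat(toolx,y level) -0.0006 0.0002 turn back -1.831 tilt err [-0.005  0.001] F in level-tool axes [-5.6  2.8 -7.9] tq [-1.32 -1.76 -0.05] gap 0.0392 t 19.05 q [ 0.06  0.5  -0.7   2.32  1.74  0.52 -0.74]
```

Request:
play_rows(rows=[0,0,0.06,0,0,0,-1,0,0,0.04,0,0,0,-1,0,0,0,0,0,0,-1])

```text
t: 19.35
tcp_pos: [0.5543, 0.1713, 0.1665]
orientation: [0.441, 2.593, 0.179]
wrist_force: [-6.8, 4.3, 4.3]
finger_gap: 0.0389
grasp_force: 63.0
```

```bash
python3 -c "from h import *;rep()"
```

```text
h 0.0006 lat(toolx,y level) -0.0003 0.0001 turn back -1.988 tilt err [-0.005  0.001] F in level-tool axes [-4.8  3.5 -6.9] tq [-1.28 -1.82 -0.08] gap 0.0389 t 19.35 q [ 0.08  0.5  -0.72  2.32  1.74  0.53 -0.89]
```

Request:
play_rows(rows=[0,0,0.05,0,0,0,-1,0,0,0.05,0,0,0,-1,0,0,0,0,0,0,-1])

```text
t: 19.65
tcp_pos: [0.5546, 0.1715, 0.1667]
orientation: [0.645, 2.558, 0.234]
wrist_force: [-6.2, 5.6, 4.6]
finger_gap: 0.039
grasp_force: 62.9
```

```bash
python3 -c "from h import *;rep()"
```

```text
h 0.0006 lat(toolx,y level) -0.0002 -0.0001 turn back -2.145 tilt err [-0.006  0.   ] F in level-tool axes [-6.   2.7 -6.9] tq [-1.19 -1.93 -0.03] gap 0.039 t 19.65 q [ 0.09  0.51 -0.75  2.31  1.73  0.55 -1.04]
```

Request:
play_rows(rows=[0,0,0.05,0,0,0,-1,0,0,0.05,0,0,0,-1,0,0,0,0,0,0,-1])

```text
t: 19.95
tcp_pos: [0.555, 0.1717, 0.1669]
orientation: [0.847, 2.509, 0.287]
wrist_force: [-5.8, 4.6, 3.6]
finger_gap: 0.0389
grasp_force: 62.8
```

```bash
python3 - <<'E'
from h import *
from plant import get_image
import pickle
rep();r=get_image("wrist");pickle.dump(r,open("w9.pkl","wb"));d=get_image("scene")["image"]
z=np.zeros((400,800,3),np.uint8);z[:,:400]=cv2.resize(r["image"][150:350,220:420],None,fx=2,fy=2);z[:,400:]=cv2.resize(d[110:210,315:415],None,fx=4,fy=4,interpolation=cv2.INTER_CUBIC)
cv2.imwrite("pics/f1.png",z)
E
```

```text
h 0.0006 lat(toolx,y level) -0.0001 -0.0004 turn back -2.302 tilt err [-0.006 -0.   ] F in level-tool axes [-5.   2.9 -5.9] tq [-0.98 -2.08  0.12] gap 0.0389 t 19.95 q [ 0.11  0.52 -0.77  2.31  1.73  0.56 -1.19]
```

View pics/f1.png

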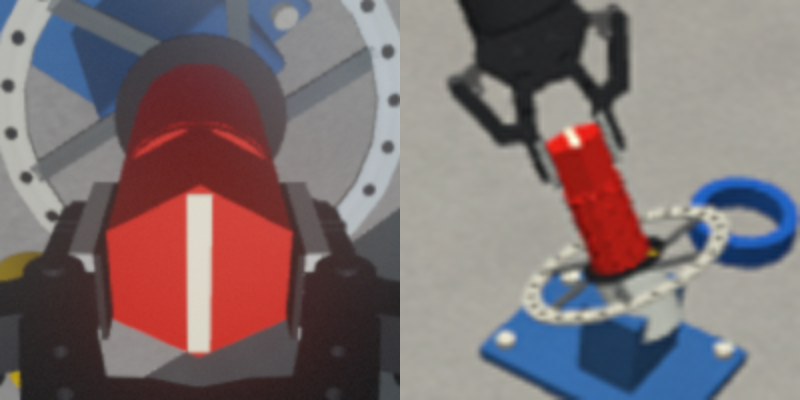

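The nut sits flat on the washer, and the grip is still square to the stripe in the wrist view (stripe at crop 187–212). Torque about the axis has just begun to rise, so I'll tighten a little more.

Request:
play_rows(rows=[0,0,0.04,0,0,0,-1,0,0,0,0,0,0,-1])

```text
t: 20.25
tcp_pos: [0.5549, 0.1715, 0.1668]
orientation: [0.926, 2.486, 0.307]
wrist_force: [-6.2, 5.7, 3.9]
finger_gap: 0.0391
grasp_force: 62.7
```

```bash
python3 -c "from h import *;rep()"
```

```text
h 0.0006 lat(toolx,y level) 0.0002 -0.0002 turn back -2.364 tilt err [-0.006 -0.   ] F in level-tool axes [-6.2  3.1 -6.2] tq [-0.94 -2.07  0.02] gap 0.0391 t 20.25 q [ 0.11  0.52 -0.78  2.31  1.73  0.56 -1.25]
```

Request:
play_rows(rows=[0,0,0.04,0,0,0,-1,0,0,0,0,0,0,-1])

```text
t: 20.45
tcp_pos: [0.5549, 0.1713, 0.1668]
orientation: [1.006, 2.46, 0.327]
wrist_force: [-5.9, 5.2, 3.5]
finger_gap: 0.0393
grasp_force: 62.7
```

```bash
python3 -c "from h import *;rep()"
```

```text
h 0.0005 lat(toolx,y level) 0.0006 0.0000 turn back -2.427 tilt err [-0.005 -0.   ] F in level-tool axes [-5.7  3.  -5.7] tq [-0.91 -2.01  0.03] gap 0.0393 t 20.45 q [ 0.12  0.52 -0.78  2.31  1.73  0.57 -1.31]
```

Request:
play_rows(rows=[0,0,0.04,0,0,0,-1,0,0,0.04,0,0,0,-1,0,0,0,0,0,0,-1])

```text
t: 20.75
tcp_pos: [0.5547, 0.1713, 0.1666]
orientation: [1.163, 2.402, 0.368]
wrist_force: [-7.0, 5.5, 1.4]
finger_gap: 0.0393
grasp_force: 62.7
```

```bash
python3 - <<'E'
from h import *
from plant import get_image
import pickle
rep()
for n,r in(("w9",pickle.load(open("w9.pkl","rb"))),("now",get_image("wrist"))):
    m=(r["image"][240:330,300:345].min(2)>150).astype(np.uint8);ys,xs=np.nonzero(m);p=np.polyfit(ys,xs,1);print(n,xs.mean()+300,p[0],ys.min(),ys.max())
E
```

```text
h 0.0005 lat(toolx,y level) 0.0007 0.0005 turn back -2.553 tilt err [-0.005  0.   ] F in level-tool axes [-6.   5.  -4.5] tq [-0.94 -1.99 -0.04] gap 0.0393 t 20.75 q [ 0.13  0.53 -0.8   2.31  1.73  0.58 -1.43]
w9 319.3089519650655 -0.008834271493201758 7 85
now 319.28745837957825 -0.00984234051843209 8 85
```

The nut turns with the hand, sits at seat height and shows no hard stop. I'll check with a gentle pull whether the thread holds it.

Request:
play_rows(rows=[0,0,0,0,0,-0.005,-1,0,0,0,0,0,-0.005,-1,0,0,0,0,0,-0.003,-1,0,0,0,0,0,0,-1])

```text
t: 21.2
tcp_pos: [0.555, 0.1708, 0.1672]
orientation: [1.169, 2.405, 0.369]
wrist_force: [15.3, 12.7, -31.6]
finger_gap: 0.0388
grasp_force: 66.5
```

```bash
python3 -c "from h import *;rep()"
```

```text
h 0.0009 lat(toolx,y level) 0.0011 0.0003 turn back -2.556 tilt err [-0.007  0.005] F in level-tool axes [-11.5   1.7  35.5] tq [-0.92 -3.01 -0.06] gap 0.0388 t 21.2 q [ 0.13  0.52 -0.8   2.31  1.72  0.57 -1.42]
```

The thread holds it: a 32 N pull moved it only 0.4 mm. I'll press it back on the seat, release and withdraw along the axis.

Request:
play_rows(rows=[0,0,0,0,0,0.006,-1,0,0,0.02,0,0,0.007,-1,0,0,0.02,0,0,0,-1,0,0,0,0,0,0,-1])

```text
t: 21.6
tcp_pos: [0.5547, 0.171, 0.1666]
orientation: [1.237, 2.371, 0.386]
wrist_force: [-6.4, 4.9, 1.8]
finger_gap: 0.039
grasp_force: 71.9
```

```bash
python3 -c "from h import *;rep()"
```

```text
h 0.0005 lat(toolx,y level) 0.0013 0.0006 turn back -2.613 tilt err [-0.005 -0.   ] F in level-tool axes [-5.4  4.3 -4.5] tq [-0.81 -1.67 -0.37] gap 0.039 t 21.6 q [ 0.14  0.53 -0.81  2.31  1.73  0.58 -1.49]
```

Request:
play_rows(rows=[0,0,0,0,0,-0.003,-1,0,0,0,0,0,0,1,0,0,0,0,0,0,1,0,0,0,0,0,0,1,0,0,0,0,0,0,1,0,0,0,0,0,0,1,0,0,0,0,0,0,1,0,0,0,0,0,0,1])

```text
t: 22.4
tcp_pos: [0.5551, 0.169, 0.1671]
orientation: [1.243, 2.367, 0.382]
wrist_force: [0.3, -0.2, 0.4]
finger_gap: 0.085
grasp_force: 0.0
```

Request:
play_rows(rows=[0,0,0,0,0,-0.05,1,0,0,0,0,0,-0.08,1,0,0,0,0,0,-0.08,1,0,0,0,0,0,-0.08,1,0,0,0,0,0,-0.05,1,0,0,0,0,0,0,1,0,0,0,0,0,0,1])

```text
t: 23.1
tcp_pos: [0.5044, 0.1648, 0.2554]
orientation: [1.243, 2.366, 0.382]
wrist_force: [0.8, -0.5, -0.1]
finger_gap: 0.0856
grasp_force: 0.0
```

```bash
python3 - <<'E'
from h import *
from plant import get_image
import pickle
rep()
d={n:get_image(n) for n in("scene","top")};pickle.dump(d,open("d3.pkl","wb"))
S=T-.06*A
for n in d:
    im=d[n]["image"];hs=cv2.cvtColor(im,cv2.COLOR_BGR2HSV);m=cv2.inRange(hs,(0,150,60),(8,255,255))|cv2.inRange(hs,(172,150,60),(180,255,255))
    c=proj(d[n],S+.05*A);k=np.zeros_like(m);cv2.circle(k,tuple(int(v) for v in c),40,255,-1);ys,xs=np.nonzero(m&k)
    print(n,"pred head/underside",proj(d[n],S+.101*A),proj(d[n],S),"red box",xs.min(),xs.max(),ys.min(),ys.max(),"mean",xs.mean(),ys.mean())
E
```

```text
h 0.1027 lat(toolx,y level) 0.0038 0.0001 turn back -2.617 tilt err [-0. -0.] F in level-tool axes [ 0.5 -0.6  0.5] tq [-0.53 -0.01  0.02] gap 0.0856 t 23.1 q [ 0.21  0.28 -0.87  2.33  1.3   0.48 -1.14]
scene pred head/underside [357.77157413 144.2428378 ] [370.20304656 174.6834644 ] red box 351 377 141 178 mean 363.9671814671815 160.24131274131275
top pred head/underside [255.93533472 207.6572374 ] [259.5977647  193.82529624] red box 249 266 189 216 mean 257.82954545454544 201.1903409090909
```

Torque and pad force rose on the last turn (−0.37 N·m, 72 N), so the nut is tight. It sits where predicted in both views and the gripper is clear, so I'm handing the job in.

```bash
python3 -c "
from plant import env
print(env.finish_job())"
```

```text
the job is handed in; nothing more can be done
None
```

The red nut dropped into the thread about 0.6 rad back from level, ran home tight on the seat, held against a 32 N pull test before the final tightening, and was released; the job was handed in at about 23 s, no verdict shown, bystanders not rechecked.

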